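Stir the grinding beads out of the discharge tub

TASK

Pull the gate of the discharge tub all the way out by its knob, then stir the five ceramic beads about with the wooden stick, gently, until every one has dropped through the outlet into the tray below; do not touch the beads with the fingers. Then stand the stick back in its cup and push the gate fully home, leaving the pots and the glass cup alone.

Things in the scene. Friction and masses are not known exactly. Their poses are not given: they have to be found in the camera images.
- stand: Fixed steel discharge stand; origin on the bench under its middle, z up. Square deck 200 x 200 mm on four legs, top 112 mm above the bench; on it, centred, an open round tub (inner radius 76 mm, wall 4 mm, rim 157 mm above the bench). Below, part of it, an open collecting tray 170 x 170 mm, 34 mm high. The gate slides out along the stand's -y axis.
- tub_floor (a point): Centre of the tub's flat floor, 112 mm above the bench.
- outlet (a point): Centre of the round outlet hole (diameter 47 mm) in the tub floor, at floor level, 49 mm from the tub's centre towards the stand's -y side; closed from below by the gate.
- gate (a joint): Slide gate under the outlet: 0 = fully home (outlet shut), 0.055 m = fully out along the stand's -y axis (outlet free). It is stiff (about 8 N) and stays where it is left; firm stops at both ends.
- gate_knob (a point): On the axis of the gate's upright black knob (diameter 20 mm), 12 mm below its top; the knob rises from 101 to 146 mm above the bench, outside the deck, 175 mm from the tub's centre with the gate home. Moves with the gate.
- stick: Wooden stirring stick, 125 mm long, about 80 g. Origin: centre of the underside of its round foot; z along the stick to the top. Foot 30 mm diameter and 34 mm high, then a thin neck (16 mm diameter) to 55 mm, then a square handle 20 x 20 mm (sides along the stick's x and y) from 55 to 125 mm.
- stick_grip (a point): On the stick's axis, in the square handle, 85 mm above its foot: a good place to grip.
- stick_cup: Fixed terracotta cup on a small plywood base (90 x 90 mm, 3 mm thick), in which the stick stands. Origin: on the bench under its centre. Outer diameter 60 mm at the foot, 66 mm at the mouth; mouth inner diameter 58 mm, rim 55 mm above the bench, inner floor 6 mm above the bench (inner diameter 52 mm there).
- pot_ochre: Bystander: glaze pot with an ochre lid, 64 mm diameter, 80 mm high; origin under its centre.
- pot_green: Bystander: glaze pot with a green lid, 60 mm diameter, 74 mm high; origin under its centre.
- glass_cup: Bystander: glass cup with handle, 92 x 114 x 56 mm; origin under its centre.
- bead1: One of five like white ceramic grinding beads, barrel shaped, 26 mm wide, 22 mm high, about 30 g, standing loose in the tub at the start. Origin: its middle.
- bead2: One of five like white ceramic grinding beads, barrel shaped, 26 mm wide, 22 mm high, about 30 g, standing loose in the tub at the start. Origin: its middle.
- bead3: One of five like white ceramic grinding beads, barrel shaped, 26 mm wide, 22 mm high, about 30 g, standing loose in the tub at the start. Origin: its middle.
- bead4: One of five like white ceramic grinding beads, barrel shaped, 26 mm wide, 22 mm high, about 30 g, standing loose in the tub at the start. Origin: its middle.
- bead5: One of five like white ceramic grinding beads, barrel shaped, 26 mm wide, 22 mm high, about 30 g, standing loose in the tub at the start. Origin: its middle.
Not all that is in view belongs to the job. Of the things that look like the stick, the larger one is meant.

How it is judged:
On the way, in this order (a step that is already met when the one before it is completed fails the run):
1. the gate is pulled out to its stop (value of joint gate above 0.048 m), for 0.2 s.
2. all five beads lie in the collecting tray, the gate still out (z of each of bead1, bead2, bead3, bead4, bead5 in the frame of stand below 0.09 m and horizontal distance between each of bead1, bead2, bead3, bead4, bead5 and stand below 0.1 m and value of joint gate above 0.048 m), for 0.2 s.
At the end, for the whole second after the job is handed in: All five beads lie still in the collecting tray under the tub; the gate is home to within 5 mm; the stick stands released and still with its foot on the floor of its cup (foot under 20 mm above the bench, leaning less than 0.5 rad) (z of each of bead1, bead2, bead3, bead4, bead5 in the frame of stand below 0.09 m and horizontal distance between each of bead1, bead2, bead3, bead4, bead5 and stand below 0.1 m and value of joint gate below 0.005 m and horizontal distance between stick and stick_cup below 0.028 m and height (world z) of stick below 0.02 m and angle between stick's own z axis and vertical below 0.5 rad and linear speed of each of stick, bead1, bead2, bead3, bead4, bead5 below 0.03 m/s); the robot touches nothing.
It fails at once if a finger touches a bead (contact force between the fingers and bead1 above 0.3 N or contact force between the fingers and bead2 above 0.3 N or contact force between the fingers and bead3 above 0.3 N or contact force between the fingers and bead4 above 0.3 N or contact force between the fingers and bead5 above 0.3 N).
It fails at once if the stick is pressed on the stand with more than 40 N (contact force between stick and stand above 40 N).
It fails at once if a bystander pot or the glass cup is moved by more than 30 mm or tipped (distance of any of pot_ochre, pot_green, glass_cup from where it was at the start of the episode above 0.03 m or angle between any of pot_ochre, pot_green, glass_cup's own z axis and vertical above 0.4 rad).
It also fails if it takes over 72 s, if anything falls off the work surface, if the arm or the gripper's body presses on something with over 40 N, if the wrist force passes 120 N, or if a joint passes its speed limit or range.

ROBOT

A 6-joint arm with a two-finger parallel gripper is mounted at the origin on the work surface; the furniture and walls round the work are solid. World frame = base frame: x ahead of the robot, y to its left, z up, the work surface at z = 0. Lengths are in m, angles in rad, forces in N, time in s.
With the tool pointing down it reaches from about 0.35 to 0.975 m from the base axis. Payload 7.1 kg.
Tool frame: the origin (TCP) lies at the centre of the arm's flange, where the gripper is bolted on; the fingertips stand 182 mm ahead of it and the grasp point (between the pads) lies 163 mm ahead of it; z points along the fingers, y is the line along which they close (so a half turn about z gives the same grasp; the last joint's range is limited). The gripper opens to 88 mm and grips with 3 to 60 N. Pads are 20 mm wide; open, the fingers measure 115 mm over their backs; the gripper's body (75 mm by 178 mm) begins 61 mm behind the grasp point.
Start: joints at [1.092, 0.423, 1.63, -0, 1.089, -0.019], TCP at [0.277, 0.56, 0.405] pointing down, gripper open.
Joint ranges: [-3, 3], [-0.9, 2.11], [0.09, 2.58], [-1.31, 4.45], [0.11, 2.69], [-2.54, 2.54]. Speed limits (rad/s): [2.39, 2.39, 3.01, 3.14, 3.14, 3.14].

INTERFACE

Orientations are given as a unit quaternion [w, x, y, z].
In Python, from workcell import get_obs, eyes, bot gives the robot as it stands. The module is installed in compiled form; this text tells all that it offers.
- The arm moves only by the tool apply_moves, never from a script. Its argument "motion" is a list of rows, each a list of 6 numbers: the shift along the tool's x, y, z scaled (see below), then the turn, a rotation vector about the tool's x, y, z scaled (see below). In form: [[dx, dy, dz, wx, wy, wz], ...]. A call has 1 to 10 rows; each row is the pose to reach, as a shift and turn from the pose commanded when the call began, along the tool's axes at that moment, turning the shorter way round; what a row does not reach only later rows make up. The controller multiplies each number of a shift by 500 mm and each number of a turn by 360 degrees. A row lasts 1/12 s, in which the tool goes at most 41.7 mm and 7.16 degrees, less where a joint would pass 70% of its speed; a pose out of reach is approached as far as the arm can. A call with a number of a shift or a turn outside -1 to 1 is refused whole. A call with a gripper value outside its range is refused whole. "jaw" is the opening, from 0 (shut) to 1 (fully open), set as the call begins (left out, the last holds). The fingers move at their own pace and stop on an object; "grip_force" is the grip in N (left out, the last holds). Time passes only in rows, so rows that repeat a pose let the fingers close. It gives the time, the measured TCP pose, the force, the opening and the grip force at its end, in the units of the state.
- get_obs(): the state, without advancing time (a new reading comes with each control period).
- eyes.camera(name): name is "scene" or "top" or "wrist"; returns the picture (400x640x3 uint8, red, green, blue); there is no depth.
- eyes.camera_model(name): a dict with "mtx" (3x3 intrinsics, pixels), "k1" (the pictures are not rectified: a ray, as slopes to the right and down, at radius r is drawn at 1 + k1 r^2 times it, then the intrinsics apply), "rvec" (rotation vector, rad) and "tvec" (3), from world to camera coordinates, as OpenCV has them. Camera axes: x right, y down, z forward; pixel columns grow to the right and rows downward; lengths in m; the calibration is good to about 2 mm. A picture is of the moment at which its call begins: read the wrist's pose just before it. camera_model takes no time and is no camera call; for the wrist camera it gives the pose at the moment of the call.
- bot.hand_in(): hands the job in; it is judged then, once.
The state is a dict: "t": time; "joints": joint angles; "dq": joint speeds; "joint_efforts": joint torques, N m; "ee_pos": TCP position; "tcp_rot": TCP orientation; "ft_force": force on the tool from outside, world axes, zero at the start; "ft_torque": the same for the moment, N m; "gripper_width": finger opening in m; "grip_force": force on a finger pad.
Only numpy, scipy, OpenCV 4.12 (cv2) and the standard library are available. Lean on these libraries where they do the work, as an engineer would, in place of code of your own. Each camera call takes 0.05 s, during which the arm holds its last target. There are 200 camera calls.

## Working session

There is one attempt and no reset: what is moved stays moved. The work goes in short steps, Python scripts to look and compute and a tool call to move; the robot and the scene stay as the last step left them, time stands still between calls to the robot, and variables do not carry over. Pictures are saved under pics/ and viewed, at most 10 in all, crops included, and the job is handed in when it is done.

Besides the shell and the picture viewer there is one more tool, called by a JSON object that holds its "api" and its "payload", one argument or row to a line. apply_moves: Moves the arm, as the interface text tells. Its arguments: {"type":"object","properties":{"motion":{"type":"array"},"jaw":{"type":"number"},"grip_force":{"type":"number"}},"required":["motion"]}

```bash
mkdir -p pics
cat > h.py <<'E'
import numpy as np, cv2
from workcell import get_obs, eyes, bot
from scipy.spatial.transform import Rotation as R
def ray(m,uv):
    K=np.array(m["mtx"]);x=(uv[0]-K[0,2])/K[0,0];y=(uv[1]-K[1,2])/K[1,1]
    rd=np.hypot(x,y);r=rd
    for _ in range(30): r=rd/(1+m["k1"]*r*r)
    s=r/rd if rd>0 else 1
    Rm=cv2.Rodrigues(np.array(m["rvec"],float))[0];t=np.array(m["tvec"],float).ravel()
    d=Rm.T@np.array([x*s,y*s,1]);return -Rm.T@t,d/np.linalg.norm(d)
def plane(m,uv,z):
    c,d=ray(m,uv);return c+d*(z-c[2])/d[2]
def proj(m,P):
    Rm=cv2.Rodrigues(np.array(m["rvec"],float))[0];p=Rm@np.array(P)+np.array(m["tvec"]).ravel()
    x,y=p[:2]/p[2];f=1+m["k1"]*(x*x+y*y);K=np.array(m["mtx"]);return np.array([K[0,0]*x*f+K[0,2],K[1,1]*y*f+K[1,2]])
def tri(m1,a,m2,b):
    c1,d1=ray(m1,a);c2,d2=ray(m2,b)
    s=np.linalg.lstsq(np.array([d1,-d2]).T,c2-c1,rcond=None)[0]
    p,q=c1+s[0]*d1,c2+s[1]*d2;return (p+q)/2,np.linalg.norm(p-q)
def snap(n,f):
    m=eyes.camera_model(n);i=eyes.camera(n);cv2.imwrite(f"pics/{f}.png",cv2.cvtColor(i,cv2.COLOR_RGB2BGR));return m,i
def mv(target_p,rotz=0):
    "shift in tool axes/units from current"
    o=get_obs();q=np.array(o["tcp_rot"]);Rt=R.from_quat(q[[1,2,3,0]])
    return Rt.inv().apply(np.array(target_p)-o["ee_pos"])/0.5
E
python3 - <<'E'
from h import *
o=get_obs();print(o)
for n in("scene","top"):
    m,i=snap(n,n+"0");print(n,ray(m,(320,200)))
    cv2.imwrite(f"pics/{n}0b.png",cv2.resize(cv2.imread(f"pics/{n}0.png"),(800,500),interpolation=cv2.INTER_CUBIC))
E
```

```text
{'t': 0.0, 'joints': array([ 1.09201822e+00,  4.23825683e-01,  1.63067575e+00, -1.74361601e-05,
        1.08857983e+00, -1.90085587e-02]), 'dq': array([ 0.00035883, -0.00119012,  0.00063233,  0.00097579,  0.00019981,
        0.00141972]), 'joint_efforts': array([-4.24364434e-04, -5.44648182e+01, -2.73649478e+01,  6.44203532e-02,
        2.29603588e-02, -1.47218580e-04]), 'ee_pos': array([0.27719643, 0.55986296, 0.40391655]), 'tcp_rot': array([-1.75863043e-04,  2.27861326e-01,  9.73693310e-01, -7.23272660e-04]), 'ft_force': array([-0.61948058,  0.05607987,  0.15338051]), 'ft_torque': array([ 0.02223245, -0.05099796,  0.0475979 ]), 'grip_force': 0.0, 'gripper_width': 0.08769950088326771}
scene (array([-0.03748953, -1.04845262,  0.93776075]), array([ 0.42740294,  0.71549353, -0.55262622]))
top (array([ 0.37807636, -0.01427979,  1.19695001]), array([ 1.72470632e-01,  3.07666481e-04, -9.85014612e-01]))
```

View pics/top0b.png

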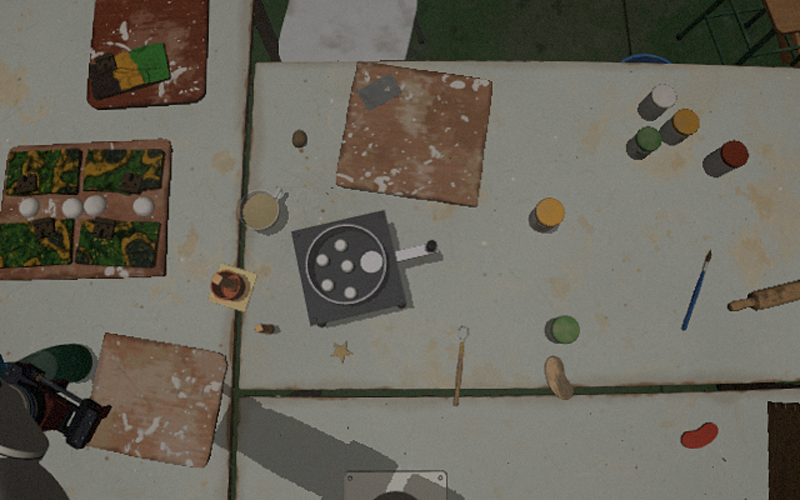

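View pics/scene0b.png

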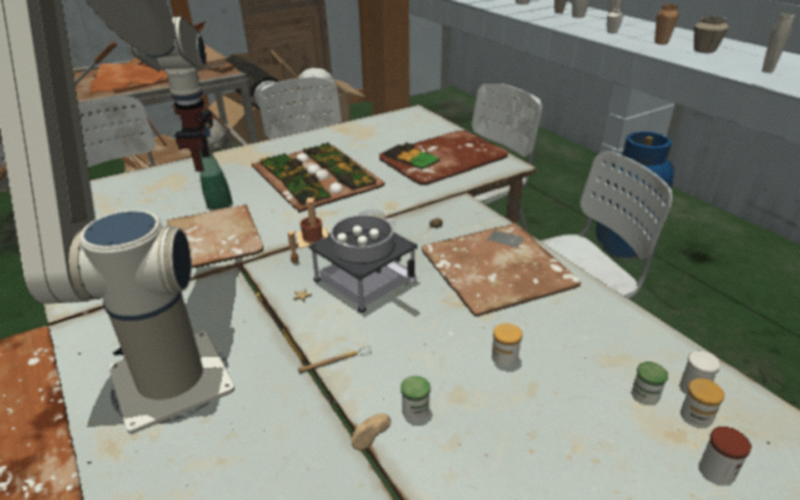

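Run:
```python
from h import *
a=cv2.imread("pics/top0.png")[145:275,155:365];b=cv2.imread("pics/scene0.png")[145:260,215:345]
a=cv2.convertScaleAbs(cv2.resize(a,(588,364),interpolation=cv2.INTER_CUBIC),alpha=1.5)
b=cv2.convertScaleAbs(cv2.resize(b,None,fx=2,fy=2,interpolation=cv2.INTER_CUBIC),alpha=1.3)
c=np.zeros((600,600,3),np.uint8);c[:364,:588]=a;c[366:366+230,:260]=b
cv2.imwrite("pics/c1.png",c)
```

```text
(no output)
```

View pics/c1.png

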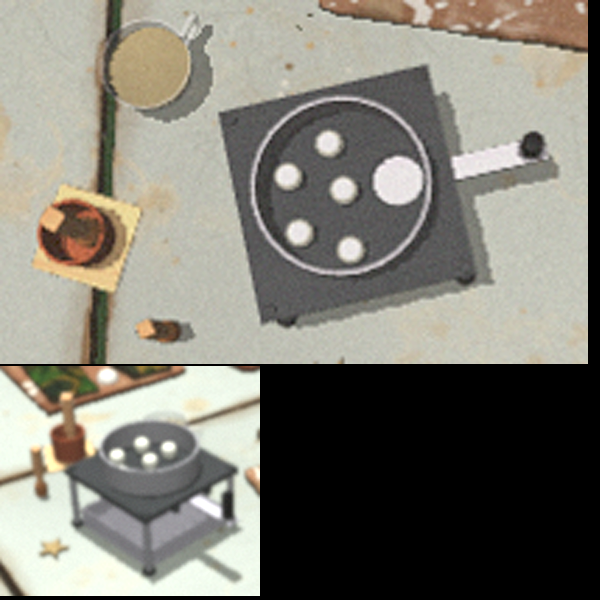

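Run:
```python
from h import *
mt=eyes.camera_model("top");ms=eyes.camera_model("scene")
T=lambda x,y:(155+x/2.8-.3,145+y/2.8-.3)
S=lambda x,y:(215+x/2-.25,145+(y-366)/2-.25)
print("knobtop",tri(mt,T(533,142),ms,S(228,491)))
print("sticktop",tri(mt,T(52,218),ms,S(67,396)))
c=plane(mt,T(341,186),.157);o=plane(mt,T(398,181),.112)
print("rim",c,"outlet",o,o-c, "yaw by outlet",np.degrees(np.arctan2(*(o-c)[[1,0]])))
k=plane(mt,T(533,142),.146);print("knob@146",k,k-c,np.linalg.norm((k-c)[:2]),np.degrees(np.arctan2(*(k-c)[[1,0]])))
print("deck corners",[plane(mt,T(*p),.112)[:2].round(4) for p in((219,113),(427,65),(476,278),(262,324))])
print("stick top@.131",plane(mt,T(52,218),.131),"cup",plane(mt,T(76,232),.055),"base",plane(mt,T(88,238),.003))
for p in((329,143),(288,176),(343,189),(299,233),(350,249)): print("bead",plane(mt,T(*p),.134)[:2].round(4))
print("glass",plane(mt,T(148,65),.056), "smallstick",plane(mt,T(147,328),.09))
print(o)
```

```text
knobtop (array([ 0.5727038 , -0.0764405 ,  0.15061673]), np.float64(0.00019243244040213553))
sticktop (array([0.5078602 , 0.35784024, 0.13014264]), np.float64(0.0011188815300704103))
rim [0.53281779 0.09318323 0.157     ] outlet [0.54394671 0.04559259 0.112     ] [ 0.01112892 -0.04759064 -0.045     ] yaw by outlet -76.8380772377261
knob@146 [ 0.57347279 -0.07667436  0.146     ] [ 0.040655   -0.16985759 -0.011     ] 0.17465517168554293 -76.53961631865934
deck corners [array([0.6084, 0.2124]), array([0.6533, 0.0192]), array([ 0.455 , -0.0254]), array([0.4142, 0.1674])]
stick top@.131 [0.50827443 0.35733219 0.131     ] cup [0.50394292 0.35953332 0.055     ] base [0.50359677 0.36397431 0.003     ]
bead [0.5756 0.107 ]
bead [0.5455 0.1435]
bead [0.5335 0.0937]
bead [0.494  0.1325]
bead [0.4796 0.0868]
glass [0.66904312 0.29626396 0.056     ] smallstick [0.41124755 0.27742678 0.09      ]
[0.54394671 0.04559259 0.112     ]
```

{"api": "apply_moves", "payload": {
  "motion": [
    [-0.65, -0.52, 0, 0, 0, -0.11],
    [-0.65, -0.52, 0, 0, 0, -0.11],
    [-0.65, -0.52, 0, 0, 0, -0.11],
    [-0.65, -0.52, 0, 0, 0, -0.11],
    [-0.65, -0.52, 0, 0, 0, -0.11],
    [-0.65, -0.52, 0, 0, 0, -0.11],
    [-0.65, -0.52, 0, 0, 0, -0.11],
    [-0.65, -0.52, 0, 0, 0, -0.11],
    [-0.65, -0.52, 0, 0, 0, -0.11],
    [-0.65, -0.52, 0, 0, 0, -0.11]
  ],
  "jaw": 1
}}

```text
t: 0.93
ee_pos: [0.4507, 0.1868, 0.4046]
tcp_rot: [-0.0, -0.116, 0.993, -0.0]
ft_force: [0.7, 1.3, 0.1]
gripper_width: 0.0876
grip_force: 0.0
```

```bash
cat > w.py <<'E'
import sys
from h import *
# print tool-axis units to targets given as "x,y,z" args
o=get_obs();q=o["tcp_rot"];Rt=R.from_quat(np.array(q)[[1,2,3,0]])
print(o["t"],o["ee_pos"].round(4),"ydir",np.degrees(np.arctan2(Rt.as_matrix()[1,1],Rt.as_matrix()[0,1])).round(2),o["joints"].round(2))
for a in sys.argv[1:]: print(a,mv([float(v) for v in a.split(",")]).round(3))
E
python3 w.py .5733,-.077,.40 .5733,-.077,.297
```

```text
0.9333 [0.4507 0.1868 0.4046] ydir 103.27 [ 0.37  0.22  1.93  0.    0.99 -1.43]
.5733,-.077,.40 [-0.118 -0.57   0.009]
.5733,-.077,.297 [-0.118 -0.57   0.215]
```

{"api": "apply_moves", "payload": {
  "motion": [
    [-0.118, -0.57, 0.0, 0, 0, 0],
    [-0.118, -0.57, 0.0, 0, 0, 0],
    [-0.118, -0.57, 0.0, 0, 0, 0],
    [-0.118, -0.57, 0.0, 0, 0, 0],
    [-0.118, -0.57, 0.0, 0, 0, 0],
    [-0.118, -0.57, 0.0, 0, 0, 0],
    [-0.118, -0.57, 0.0, 0, 0, 0],
    [-0.118, -0.57, 0.0, 0, 0, 0],
    [-0.118, -0.57, 0.03, 0, 0, 0]
  ]
}}

```text
t: 1.68
ee_pos: [0.5747, -0.0777, 0.3914]
tcp_rot: [0.002, -0.114, 0.994, -0.001]
ft_force: [0.8, -0.5, -0.0]
gripper_width: 0.0878
grip_force: 0.0
```

Run:
```python
from h import *
m,i=snap("wrist","w1");print(m["tvec"],ray(m,(320,200)),proj(m,[.5733,-.077,.146]))
print(get_obs()["ee_pos"])
```

```text
[ 0.20446791 -0.55354673  0.23493221] (array([ 0.50750018, -0.09204366,  0.37065588]), array([ 0.26034983,  0.06350566, -0.96342358])) [318.77758574 206.40633298]
[ 0.57291908 -0.07641426  0.38714852]
```

View pics/w1.png

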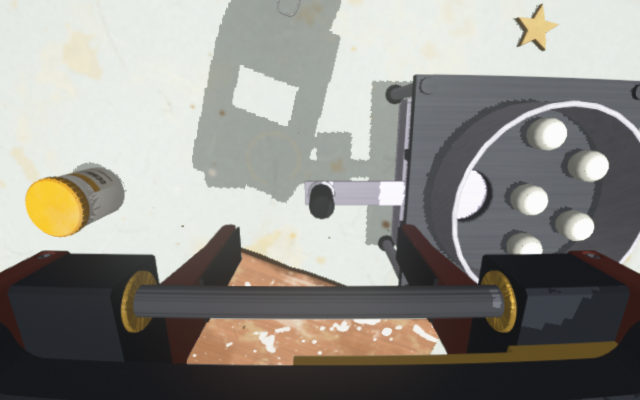

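Run:
```python
from h import *
i=cv2.imread("pics/w1.png");g=i.max(2)[170:230,295:350];mk=(g<70).astype(np.uint8)
n,l,s,c=cv2.connectedComponentsWithStats(mk);k=1+np.argmax(s[1:,4]);print("wrist blob",s[k]+np.array([295,170,0,0,0]),c[k]+[295,170])
m=eyes.camera_model("wrist")
for v in(188,191,194):print(v,plane(m,(321,v),.146))
t=cv2.imread("pics/top0.png");g=t.max(2)[180:215,325:365];mk=(g<50).astype(np.uint8)
n,l,s,c=cv2.connectedComponentsWithStats(mk);k=1+np.argmax(s[1:,4]);print("top blob",s[k]+np.array([325,180,0,0,0]),c[k]+[325,180])
mt=eyes.camera_model("top");print(proj(mt,[.5733,-.077,.146]),proj(mt,[.5733,-.077,.11]))
print(tri(m,(321,191),mt,(345.4,195.8)),m["mtx"])
```

```text
wrist blob [310 185  23  33 561] [320.22816399 200.5026738 ]
188 [ 0.55474331 -0.07736091  0.146     ]
191 [ 0.55693084 -0.07684871  0.146     ]
194 [ 0.55912925 -0.07633394  0.146     ]
top blob [341 192   8   9  51] [344.60784314 196.35294118]
[345.18826123 195.48166732] [344.39521416 198.02924243]
(array([ 0.57220529, -0.07703803,  0.11024311]), np.float64(0.014493519792368171)) [[311.06150674   0.         318.32240677]
 [  0.         311.06150674 197.07507791]
 [  0.           0.           1.        ]]
```

Run:
```python
from h import *
for _ in range(2):
    o=get_obs();m,i=snap("wrist","w2");g=i.max(2)[150:250,290:355];mk=(g<70).astype(np.uint8)
    n,l,s,c=cv2.connectedComponentsWithStats(mk);k=1+np.argmax(s[1:,4]);print(s[k]+np.array([290,150,0,0,0]),c[k]+[290,150],o["ee_pos"],o["tcp_rot"],m["rvec"])
R_=cv2.Rodrigues(np.array(m["rvec"],float))[0];print(R_.round(3))
print(proj(m,[.5733,-.077,.146]),proj(m,[.5733,-.077,.101]))
# rim centre check: outer contour of rim
print(proj(m,[.533,.093,.157]),proj(m,[.544,.0456,.112]))
cv2.imwrite("pics/w2c.png",cv2.resize(cv2.imread("pics/w2.png")[140:260,260:420],None,fx=4,fy=4))
```

```text
[307 189  23  34 626] [317.98402556 205.98722045] [ 0.57291908 -0.07641426  0.38714852] [-1.03526826e-03 -1.14172074e-01  9.93460395e-01  3.30226485e-04] [-1.84662914 -2.32364195 -0.29933287]
[306 190  23  34 631] [316.70364501 206.80190174] [ 0.57244806 -0.07564706  0.3875677 ] [-1.99693808e-03 -1.14751838e-01  9.93392006e-01  5.92148972e-04] [-1.84659667 -2.32619311 -0.29816874]
[[-0.227  0.974  0.001]
 [ 0.943  0.219  0.251]
 [ 0.244  0.058 -0.968]]
[314.36814722 212.60005637] [314.92890824 197.36770124]
[552.80188503 215.6948743 ] [461.47197402 199.75482661]
```

View pics/w2c.png

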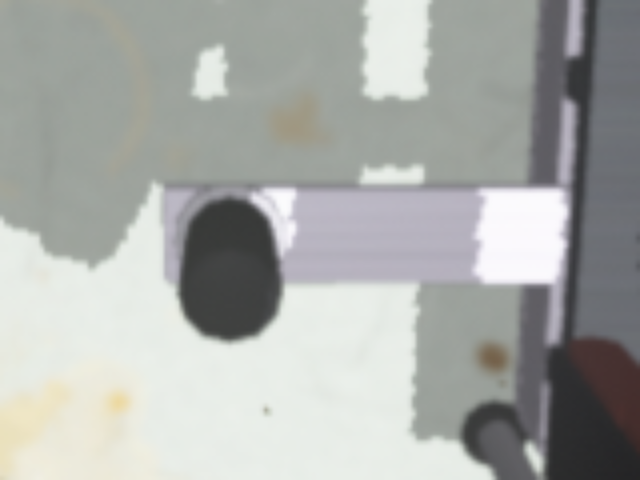

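{"api": "apply_moves", "payload": {
  "motion": [
    [0, 0, 0.08, 0, 0, 0],
    [0, 0, 0.15, 0, 0, 0],
    [0, 0, 0.183, 0, 0, 0],
    [0, 0, 0.183, 0, 0, 0],
    [0, 0, 0.183, 0, 0, 0]
  ]
}}

```text
t: 2.25
ee_pos: [0.5732, -0.0745, 0.2981]
tcp_rot: [-0.001, -0.116, 0.993, 0.0]
ft_force: [-0.1, 0.4, 1.5]
gripper_width: 0.0876
grip_force: 0.0
```

{"api": "apply_moves", "payload": {
  "motion": [
    [0, 0, 0, 0, 0, 0],
    [0, 0, 0, 0, 0, 0],
    [0, 0, 0, 0, 0, 0],
    [0, 0, 0, 0, 0, 0],
    [0, 0, 0, 0, 0, 0],
    [0, 0, 0, 0, 0, 0]
  ],
  "jaw": 0,
  "grip_force": 40
}}

```text
t: 2.75
ee_pos: [0.5733, -0.0752, 0.2987]
tcp_rot: [0.0, -0.115, 0.993, -0.0]
ft_force: [0.7, -0.7, 0.1]
gripper_width: 0.0511
grip_force: 0.0
```

{"api": "apply_moves", "payload": {
  "motion": [
    [0, 0, 0, 0, 0, 0],
    [0, 0, 0, 0, 0, 0],
    [0, 0, 0, 0, 0, 0],
    [0, 0, 0, 0, 0, 0],
    [0, 0, 0, 0, 0, 0],
    [0, 0, 0, 0, 0, 0],
    [0, 0, 0, 0, 0, 0]
  ]
}}

```text
t: 3.33
ee_pos: [0.5733, -0.0758, 0.2981]
tcp_rot: [0.0, -0.116, 0.993, -0.001]
ft_force: [0.5, -6.4, -1.6]
gripper_width: 0.0194
grip_force: 40.0
```

{"api": "apply_moves", "payload": {
  "motion": [
    [0, -0.015, 0, 0, 0, 0],
    [0, -0.03, 0, 0, 0, 0],
    [0, -0.045, 0, 0, 0, 0],
    [0, -0.06, 0, 0, 0, 0],
    [0, -0.075, 0, 0, 0, 0],
    [0, -0.09, 0, 0, 0, 0],
    [0, -0.1, 0, 0, 0, 0],
    [0, -0.108, 0, 0, 0, 0],
    [0, -0.112, 0, 0, 0, 0],
    [0, -0.112, 0, 0, 0, 0]
  ]
}}

```text
t: 4.17
ee_pos: [0.5859, -0.1291, 0.2981]
tcp_rot: [-0.001, -0.115, 0.993, 0.001]
ft_force: [-0.9, 5.0, 2.0]
gripper_width: 0.0192
grip_force: 40.0
```

{"api": "apply_moves", "payload": {
  "motion": [
    [0, -0.006, 0, 0, 0, 0],
    [0, -0.006, 0, 0, 0, 0],
    [0, -0.006, 0, 0, 0, 0]
  ]
}}

```text
t: 4.42
ee_pos: [0.5863, -0.1305, 0.298]
tcp_rot: [-0.001, -0.115, 0.993, 0.002]
ft_force: [-2.2, 14.4, 4.8]
gripper_width: 0.019
grip_force: 40.0
```

{"api": "apply_moves", "payload": {
  "motion": [
    [0, 0, 0, 0, 0, 0],
    [0, 0, 0, 0, 0, 0],
    [0, 0, 0, 0, 0, 0],
    [0, 0, 0, 0, 0, 0]
  ],
  "jaw": 1
}}

```text
t: 4.75
ee_pos: [0.5868, -0.1328, 0.2982]
tcp_rot: [0.0, -0.115, 0.993, -0.0]
ft_force: [-0.0, 0.2, 0.6]
gripper_width: 0.0426
grip_force: 0.0
```

```bash
python3 - <<'E'
from h import *
m,i=snap("top","t2");t=i.max(2)[180:225,330:390];mk=(t<50).astype(np.uint8)
n,l,s,c=cv2.connectedComponentsWithStats(mk);print(s+np.array([330,180,0,0,0]))
print(proj(m,[.5859,-.1305,.146]))
E
python3 w.py .508,.3575,.40
```

```text
[[ 330  180   60   45 2545]
 [ 332  180   14   26  153]
 [ 355  196    1    1    1]
 [ 346  207    1    1    1]]
[366.42484323 190.45670636]
4.8 [ 0.5868 -0.1329  0.2982] ydir 103.24 [-0.24  0.53  1.75 -0.    0.86 -2.04]
.508,.3575,.40 [-0.071  0.991 -0.204]
```

{"api": "apply_moves", "payload": {
  "motion": [
    [0, 0, -0.08, 0, 0, 0],
    [0, 0, -0.16, 0, 0, 0],
    [0, 0.05, -0.2, 0, 0, 0],
    [-0.04, 0.5, -0.2, 0, 0, 0],
    [-0.071, 0.991, -0.2, 0, 0, 0],
    [-0.071, 0.991, -0.2, 0, 0, 0],
    [-0.071, 0.991, -0.2, 0, 0, 0],
    [-0.071, 0.991, -0.2, 0, 0, 0],
    [-0.071, 0.991, -0.2, 0, 0, 0],
    [-0.071, 0.991, -0.2, 0, 0, 0]
  ],
  "jaw": 1
}}

```text
t: 5.63
ee_pos: [0.5354, 0.1815, 0.3984]
tcp_rot: [0.0, -0.115, 0.993, 0.0]
ft_force: [-0.5, -0.1, 0.4]
gripper_width: 0.0874
grip_force: 0.0
```

```bash
python3 w.py .508,.3575,.37
```

```text
5.6333 [0.5354 0.1815 0.3984] ydir 103.22 [ 0.31  0.34  1.77 -0.    1.03 -1.5 ]
.508,.3575,.37 [-0.027  0.355  0.057]
```

{"api": "apply_moves", "payload": {
  "motion": [
    [-0.027, 0.355, 0.057, 0, 0, 0],
    [-0.027, 0.355, 0.057, 0, 0, 0],
    [-0.027, 0.355, 0.057, 0, 0, 0],
    [-0.027, 0.355, 0.057, 0, 0, 0],
    [-0.027, 0.355, 0.057, 0, 0, 0],
    [-0.027, 0.355, 0.057, 0, 0, 0],
    [-0.027, 0.355, 0.057, 0, 0, 0]
  ]
}}

```text
t: 6.22
ee_pos: [0.5082, 0.3558, 0.3693]
tcp_rot: [-0.0, -0.116, 0.993, -0.0]
ft_force: [0.3, -0.6, 0.2]
gripper_width: 0.0878
grip_force: 0.0
```

Run:
```python
from h import *
o=get_obs();m,i=snap("wrist","w3");print(o["ee_pos"],proj(m,[.508,.3575,.131]),proj(m,[.508,.3575,.006]))
u,v=proj(m,[.508,.3575,.1]).astype(int)
u=min(max(u,100),540);v=min(max(v,75),325);print(u,v)
cv2.imwrite("pics/w3c.png",cv2.resize(cv2.imread("pics/w3.png")[v-75:v+75,u-100:u+100],None,fx=4,fy=4))
```

```text
[0.5082286  0.35584399 0.36931664] [319.43044083 212.50981647] [319.17120747 178.85470861]
319 201
```

View pics/w3c.png

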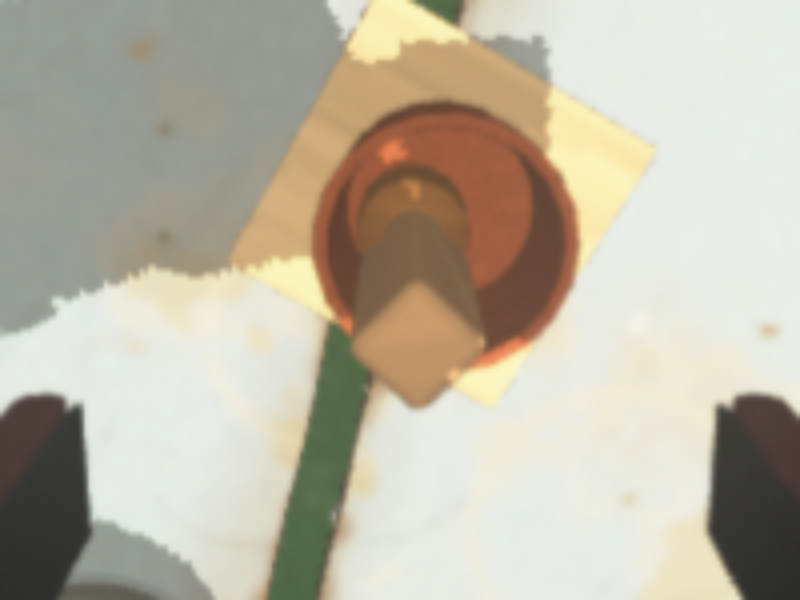

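```bash
python3 - <<'E'
from h import *
m=eyes.camera_model("wrist");mt=eyes.camera_model("top")
P=[plane(m,(x/4+219-.4,y/4+126-.4),.131)[:2] for x,y in((418,278),(484,345),(418,408),(352,343))]
for a,b in zip(P,P[1:]+P[:1]): d=b-a;print(np.linalg.norm(d),np.degrees(np.arctan2(d[1],d[0]))%90)
print(np.mean(P,0), tri(m,(323.1,211.4),mt,(155+52/2.8-.3,145+218/2.8-.3)))
print("cup rim ctr",plane(m,(446/4+219-.4,236/4+126-.4),.055))
E
python3 w.py .508,.359,.30
```

```text
0.01758504765717996 56.991143678114284
0.01722232111105911 58.715075702693596
0.017558615726683855 57.046857984011126
0.01724020224269408 58.80119990507362
[0.50712958 0.35912234] (array([0.50908093, 0.35969619, 0.12415275]), np.float64(7.220407252144154e-05))
cup rim ctr [0.50193244 0.36592075 0.055     ]
6.2667 [0.5085 0.355  0.3695] ydir 103.26 [ 0.59  0.46  1.67 -0.    1.02 -1.21]
.508,.359,.30 [-0.001  0.008  0.139]
```

{"api": "apply_moves", "payload": {
  "motion": [
    [0, 0.008, 0.0, 0, 0, 0.125],
    [0, 0.008, 0.03, 0, 0, 0.125],
    [0, 0.008, 0.06, 0, 0, 0.125],
    [0, 0.008, 0.06, 0, 0, 0.125],
    [0, 0.008, 0.06, 0, 0, 0.125],
    [0, 0.008, 0.06, 0, 0, 0.125],
    [0, 0.008, 0.1, 0, 0, 0.125],
    [0, 0.008, 0.16, 0, 0, 0.125],
    [0, 0.008, 0.22, 0, 0, 0.125],
    [0, 0.008, 0.231, 0, 0, 0.125]
  ]
}}

```text
t: 7.1
ee_pos: [0.5068, 0.3566, 0.2505]
tcp_rot: [-0.002, 0.275, 0.962, -0.003]
ft_force: [-0.6, -0.9, -0.4]
gripper_width: 0.0877
grip_force: 0.0
```

{"api": "apply_moves", "payload": {
  "motion": [
    [0, 0, 0, 0, 0, 0],
    [0, 0, 0, 0, 0, 0],
    [0, 0, 0, 0, 0, 0],
    [0, 0, 0, 0, 0, 0],
    [0, 0, 0, 0, 0, 0],
    [0, 0, 0, 0, 0, 0],
    [0, 0, 0, 0, 0, 0],
    [0, 0, 0, 0, 0, 0],
    [0, 0, 0, 0, 0, 0],
    [0, 0, 0, 0, 0, 0]
  ],
  "jaw": 0,
  "grip_force": 40
}}

```text
t: 7.93
ee_pos: [0.5074, 0.3597, 0.2542]
tcp_rot: [-0.0, 0.273, 0.962, -0.0]
ft_force: [0.5, -0.7, -0.2]
gripper_width: 0.0243
grip_force: 0.0
```

{"api": "apply_moves", "payload": {
  "motion": [
    [0, 0, 0, 0, 0, 0],
    [0, 0, 0, 0, 0, 0],
    [0, 0, 0, 0, 0, 0]
  ]
}}

```text
t: 8.18
ee_pos: [0.5074, 0.3597, 0.2541]
tcp_rot: [-0.0, 0.273, 0.962, -0.0]
ft_force: [0.1, -0.2, 0.5]
gripper_width: 0.0198
grip_force: 40.0
```

{"api": "apply_moves", "payload": {
  "motion": [
    [0, 0, -0.03, 0, 0, 0],
    [0, 0, -0.08, 0, 0, 0],
    [0, 0, -0.15, 0, 0, -0.02],
    [0, 0, -0.22, 0, 0, -0.04],
    [0, 0, -0.29, 0, 0, -0.06],
    [0, 0, -0.35, 0, 0, -0.08],
    [0, 0, -0.36, 0, 0, -0.1],
    [0, 0, -0.36, 0, 0, -0.12],
    [0, 0, -0.36, 0, 0, -0.125],
    [0, 0, -0.36, 0, 0, -0.125]
  ]
}}

```text
t: 9.02
ee_pos: [0.5073, 0.3595, 0.4343]
tcp_rot: [0.0, -0.116, 0.993, 0.0]
ft_force: [-0.0, 0.4, -2.0]
gripper_width: 0.0199
grip_force: 40.0
```

```bash
cat >> h.py <<'E'
C=np.array([.533,.093]);th=np.radians(13.3);XY=np.array([[np.cos(th),-np.sin(th)],[np.sin(th),np.cos(th)]])
def s2w(p,z): return [*(C+XY@np.array(p)),z]
def w2s(p): return XY.T@(np.array(p)[:2]-C)
def beads(tag):
    "top view beads on floor in stand frame"
    m,i=snap("top",tag);h=cv2.cvtColor(i,cv2.COLOR_RGB2HSV)
    c=proj(m,[*C,.112]).astype(int);x0,y0=c-40
    cv2.imwrite(f"pics/{tag}c.png",cv2.resize(cv2.convertScaleAbs(cv2.imread(f"pics/{tag}.png")[y0:y0+80,x0:x0+80],alpha=1.5),None,fx=5,fy=5,interpolation=cv2.INTER_CUBIC))
    g=i.min(2);mk=((g>115)).astype(np.uint8);n,l,s,cc=cv2.connectedComponentsWithStats(mk)
    for k in range(1,n):
        p=w2s(plane(m,cc[k],.128))
        if s[k,4]>8 and np.hypot(*p)<.085: print("blob",p.round(4),s[k,2:])
E
python3 - <<'E'
from h import *
o=get_obs();print(o["t"],o["ee_pos"],o["gripper_width"],o["joints"].round(2))
print("in",mv(s2w((.040,-.035),.434)))
beads("t3")
E
```

```text
9.0167 [0.5073065  0.35953038 0.43429806] 0.019939659395822 [ 0.6   0.39  1.61 -0.    1.14 -1.21]
in [-7.08187534e-03 -6.00588598e-01  5.97659294e-04]
blob [0.0057 0.0092] [ 63  63 207]
blob [0.047  0.0053] [ 8  8 55]
blob [0.0257 0.048 ] [ 9  8 55]
blob [-0.0112 -0.0578] [ 9 12 74]
blob [-0.0181 -0.0733] [ 2 12 17]
blob [0.0019 0.0014] [ 9  9 54]
blob [-0.0271  0.0483] [ 8  8 55]
blob [-0.0524  0.0073] [ 8  8 53]
```

View pics/t3c.png

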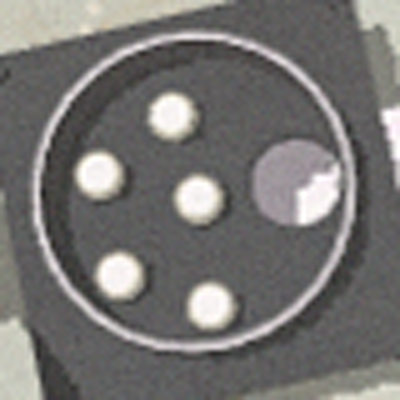

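{"api": "apply_moves", "payload": {
  "motion": [
    [-0.001, -0.08, 0, 0, 0, 0],
    [-0.002, -0.16, 0, 0, 0, 0],
    [-0.003, -0.24, 0, 0, 0, 0],
    [-0.004, -0.32, 0, 0, 0, 0],
    [-0.005, -0.4, 0, 0, 0, 0],
    [-0.006, -0.47, 0, 0, 0, 0],
    [-0.007, -0.54, 0, 0, 0, 0],
    [-0.007, -0.59, 0, 0, 0, 0],
    [-0.007, -0.6, 0, 0, 0, 0],
    [-0.007, -0.6, 0, 0, 0, 0]
  ]
}}

```text
t: 9.9
ee_pos: [0.5799, 0.067, 0.4338]
tcp_rot: [-0.0, -0.113, 0.994, 0.0]
ft_force: [-1.0, 0.6, -1.3]
gripper_width: 0.02
grip_force: 40.0
```

{"api": "apply_moves", "payload": {
  "motion": [
    [0, 0, 0.03, 0, 0, 0],
    [0, 0, 0.07, 0, 0, 0],
    [0, 0, 0.11, 0, 0, 0],
    [0, 0, 0.13, 0, 0, 0],
    [0, 0, 0.14, 0, 0, 0],
    [0, 0, 0.14, 0, 0, 0]
  ]
}}

```text
t: 10.4
ee_pos: [0.5793, 0.0694, 0.3632]
tcp_rot: [-0.001, -0.116, 0.993, 0.0]
ft_force: [-1.0, -0.4, -0.5]
gripper_width: 0.0196
grip_force: 40.0
```

Run:
```python
from h import *
o=get_obs();print(o["t"],w2s(o["ee_pos"]),o["ee_pos"][2],o["ft_force"],o["gripper_width"])
p0=np.array(w2s(o["ee_pos"]))
for a in range(-40,125,9):
    r=.042+.004*min(1,max(0,(a+10)/60)) if a>-30 else .047
    p=r*np.array([np.cos(np.radians(a)),np.sin(np.radians(a))]);d=(p-p0)/.5;print(a,[round(-d[0],3),round(d[1],3)])
```

```text
10.4 [ 0.0396392 -0.0336546] 0.3631543481567102 [-1.0078436  -0.35265663 -0.51195464] 0.01963910783604691
-40 [np.float64(0.007), np.float64(0.007)]
-31 [np.float64(-0.001), np.float64(0.019)]
-22 [np.float64(0.001), np.float64(0.036)]
-13 [np.float64(-0.003), np.float64(0.048)]
-4 [np.float64(-0.005), np.float64(0.061)]
5 [np.float64(-0.006), np.float64(0.075)]
14 [np.float64(-0.005), np.float64(0.088)]
23 [np.float64(-0.002), np.float64(0.102)]
32 [np.float64(0.003), np.float64(0.115)]
41 [np.float64(0.011), np.float64(0.127)]
50 [np.float64(0.02), np.float64(0.138)]
59 [np.float64(0.032), np.float64(0.146)]
68 [np.float64(0.045), np.float64(0.153)]
77 [np.float64(0.059), np.float64(0.157)]
86 [np.float64(0.073), np.float64(0.159)]
95 [np.float64(0.087), np.float64(0.159)]
104 [np.float64(0.102), np.float64(0.157)]
113 [np.float64(0.115), np.float64(0.152)]
122 [np.float64(0.128), np.float64(0.145)]
```

{"api": "apply_moves", "payload": {
  "motion": [
    [0.0, 0.019, 0, 0, 0, 0],
    [0.001, 0.036, 0, 0, 0, 0],
    [-0.003, 0.048, 0, 0, 0, 0],
    [-0.005, 0.061, 0, 0, 0, 0],
    [-0.006, 0.075, 0, 0, 0, 0],
    [-0.005, 0.088, 0, 0, 0, 0],
    [-0.002, 0.102, 0, 0, 0, 0],
    [0.003, 0.115, 0, 0, 0, 0],
    [0.011, 0.127, 0, 0, 0, 0],
    [0.011, 0.127, 0, 0, 0, 0]
  ]
}}

```text
t: 11.23
ee_pos: [0.5573, 0.1281, 0.3632]
tcp_rot: [-0.004, -0.116, 0.993, -0.002]
ft_force: [-5.6, -10.1, 0.9]
gripper_width: 0.0199
grip_force: 40.0
```

Run:
```python
from h import *
o=get_obs();print(o["t"],w2s(o["ee_pos"]),o["ee_pos"][2],o["ft_force"],o["gripper_width"])
beads("t4")
```

```text
11.2333 [0.03170987 0.0285252 ] 0.3632124008296432 [ -5.64577726 -10.0947845    0.87659893] 0.01987713208707114
blob [0.0663 0.0075] [ 18  98 360]
blob [-0.0582 -0.0423] [11 12 14]
```

```bash
cat >> h.py <<'E'
def both(tag):
    m,i=snap("scene",tag+"s");u,v=proj(m,[*C,.13]).astype(int);m2,j=snap("wrist",tag+"w")
    a=cv2.resize(i[v-40:v+40,u-50:u+50],None,fx=4,fy=4,interpolation=cv2.INTER_CUBIC)
    b=cv2.resize(j[0:320,60:580],(390,240))
    c=np.zeros((320,790,3),np.uint8);c[:,:400]=a;c[:240,400:]=b
    cv2.imwrite(f"pics/{tag}.png",cv2.cvtColor(cv2.convertScaleAbs(c,alpha=1.3),cv2.COLOR_RGB2BGR));print("scene off",u-50,v-40)
E
python3 -c "
from h import *
both('b4')"
```

```text
scene off 239 151
```

View pics/b4.png

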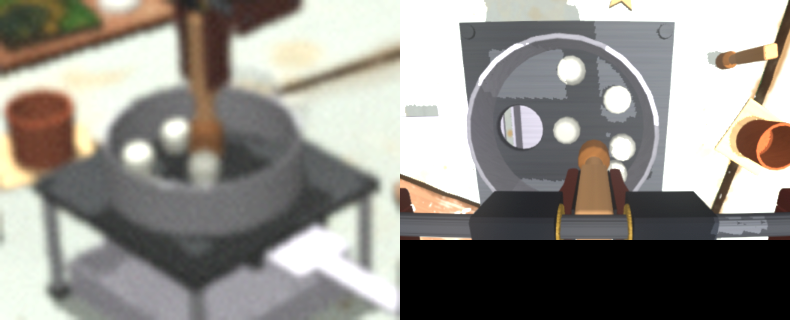

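```bash
cat >> h.py <<'E'
def wb(tag,thr=150):
    o=get_obs();m,i=snap("wrist",tag);print("t",round(o["t"],2),"stick",w2s(o["ee_pos"]).round(4),round(o["ee_pos"][2],4),"F",o["ft_force"].round(1),"g",round(o["gripper_width"],4))
    u,v=np.meshgrid(np.arange(0,640,1),np.arange(0,400,1))
    g=((i.min(2)>thr)&(i.max(2).astype(int)-i.min(2)<40)).astype(np.uint8)
    # tub mask: polygon of inner floor circle r=.074 at z=.128
    A=np.linspace(0,2*np.pi,60);poly=np.array([proj(m,s2w((.073*np.cos(a),.073*np.sin(a)),.125)) for a in A]).astype(np.int32)
    mk=np.zeros_like(g);cv2.fillPoly(mk,[poly],1);g=cv2.morphologyEx(g*mk,cv2.MORPH_OPEN,np.ones((3,3),np.uint8))
    n,l,s,c=cv2.connectedComponentsWithStats(g)
    for k in range(1,n):
        if s[k,4]>60:print("  bead",w2s(plane(m,c[k],.125)).round(4),s[k,2:])
E
python3 -c "
from h import *
wb('w5')"
```

```text
t 11.38 stick [0.032  0.0281] 0.3631 F [-5.9 -9.8  1.6] g 0.0198
  bead [-0.054   0.0067] [ 33  33 902]
  bead [-0.0274  0.0501] [  36   37 1043]
  bead [-0.0017 -0.0317] [  29   56 1228]
  bead [-0.0043 -0.0504] [ 14  51 353]
  bead [0.0016 0.0017] [ 30  31 728]
  bead [0.0188 0.0558] [ 31  32 804]
  bead [0.038  0.0521] [ 20  14 157]
```

```bash
cat >> h.py <<'E'
def arc(p0,a0,a1,st,r,n=10):
    p0=np.array(p0,float);A=np.arange(a0,a1+(1 if st>0 else -1)*.1,st);out=[]
    for k in range(0,len(A),n):
        rows=[]
        for a in A[k:k+n]:
            p=r*np.array([np.cos(np.radians(a)),np.sin(np.radians(a))]);d=(p-p0)/.5;rows.append([round(float(-d[0]),3),round(float(d[1]),3)])
        print(A[k],rows);p0=p
E
python3 -c "
from h import *
arc((.0345,.030),25,250,7,.050)"
```

```text
25.0 [[-0.022, -0.018], [-0.016, -0.007], [-0.009, 0.003], [-0.0, 0.012], [0.009, 0.02], [0.019, 0.027], [0.03, 0.032], [0.041, 0.036], [0.053, 0.039], [0.066, 0.04]]
95.0 [[0.012, -0.0], [0.024, -0.002], [0.036, -0.005], [0.047, -0.01], [0.058, -0.016], [0.068, -0.023], [0.077, -0.032], [0.084, -0.041], [0.091, -0.051], [0.096, -0.062]]
165.0 [[0.004, -0.012], [0.006, -0.024], [0.007, -0.036], [0.007, -0.048], [0.005, -0.06], [0.001, -0.072], [-0.004, -0.083], [-0.01, -0.093], [-0.017, -0.103], [-0.026, -0.112]]
235.0 [[-0.01, -0.008], [-0.02, -0.014], [-0.031, -0.019]]
```

{"api": "apply_moves", "payload": {
  "motion": [
    [0, -0.018, 0, 0, 0, 0],
    [-0.022, -0.018, 0, 0, 0, 0],
    [-0.016, -0.007, 0, 0, 0, 0],
    [-0.009, 0.003, 0, 0, 0, 0],
    [0, 0.012, 0, 0, 0, 0],
    [0.009, 0.02, 0, 0, 0, 0],
    [0.019, 0.027, 0, 0, 0, 0],
    [0.03, 0.032, 0, 0, 0, 0],
    [0.041, 0.036, 0, 0, 0, 0],
    [0.053, 0.039, 0, 0, 0, 0]
  ]
}}

```text
t: 12.27
ee_pos: [0.5292, 0.1386, 0.3647]
tcp_rot: [-0.0, -0.117, 0.993, -0.006]
ft_force: [3.1, -31.3, 5.2]
gripper_width: 0.022
grip_force: 40.8
```

```bash
python3 -c "
from h import *
wb('w6')"
```

```text
t 12.27 stick [0.0068 0.0452] 0.3647 F [  3.1 -31.3   5.2] g 0.022
  bead [-0.0544  0.0076] [ 36  34 887]
  bead [-0.0336  0.0458] [ 33  32 788]
  bead [-0.0052  0.0636] [  27   58 1140]
  bead [-0.0054 -0.0475] [ 18  50 447]
  bead [-0.0031 -0.028 ] [ 22  49 743]
  bead [0.0023 0.0012] [ 28  30 667]
```

{"api": "apply_moves", "payload": {
  "motion": [
    [-0.01, -0.01, 0, 0, 0, 0],
    [-0.024, -0.02, 0, 0, 0, 0],
    [-0.024, -0.022, 0, 0, 0, 0],
    [-0.024, -0.022, 0, 0, 0, 0]
  ]
}}

```text
t: 12.65
ee_pos: [0.5432, 0.1329, 0.3639]
tcp_rot: [-0.001, -0.116, 0.993, -0.002]
ft_force: [0.0, -10.5, -1.4]
gripper_width: 0.0201
grip_force: 39.9
```

```bash
python3 -c "
from h import *
wb('w7')
i=cv2.imread('pics/w7.png')[20:340,100:560];cv2.imwrite('pics/w7c.png',cv2.resize(i,None,fx=1.7,fy=1.7))"
```

```text
t 12.65 stick [0.0191 0.0365] 0.3639 F [  0.  -10.5  -1.4] g 0.0201
  bead [-0.0535  0.0067] [ 33  37 944]
  bead [-0.0258  0.0534] [  54   63 1680]
  bead [-0.0117 -0.0483] [ 13  29 221]
  bead [-0.0024 -0.0298] [ 25  53 973]
  bead [0.0019 0.0014] [ 29  30 695]
  bead [ 0.0084 -0.0483] [ 13  18 136]
  bead [0.017  0.0624] [ 26  32 648]
```

View pics/w7c.png

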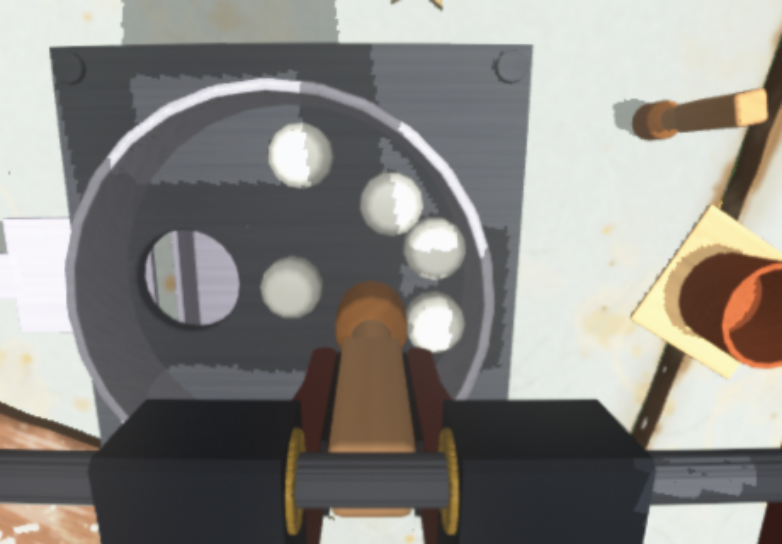

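{"api": "apply_moves", "payload": {
  "motion": [
    [0.016, -0.009, 0, 0, 0, 0],
    [0.034, -0.013, 0, 0, 0, 0],
    [0.034, -0.021, 0, 0, 0, 0],
    [0.035, -0.037, 0, 0, 0, 0],
    [0.036, -0.053, 0, 0, 0, 0],
    [0.037, -0.069, 0, 0, 0, 0],
    [0.038, -0.085, 0, 0, 0, 0],
    [0.039, -0.101, 0, 0, 0, 0],
    [0.039, -0.113, 0, 0, 0, 0],
    [0.039, -0.113, 0, 0, 0, 0]
  ]
}}

```text
t: 13.53
ee_pos: [0.538, 0.0732, 0.3641]
tcp_rot: [0.0, -0.115, 0.993, -0.0]
ft_force: [-0.6, -0.1, -1.1]
gripper_width: 0.0198
grip_force: 40.0
```

```bash
python3 -c "
from h import *
wb('w8')"
```

```text
t 13.53 stick [ 0.0004 -0.0204] 0.3641 F [-0.6 -0.1 -1.1] g 0.0198
  bead [-0.053   0.0087] [  36   37 1033]
  bead [-0.0249  0.054 ] [  47   60 1596]
  bead [-0.0063 -0.0458] [  39   52 1428]
  bead [0.0167 0.0623] [ 27  31 613]
```

```bash
python3 -c "
from h import *
arc((.0004,-.0204),40,76,6,.058)
p=.058*np.array([np.cos(np.radians(76)),np.sin(np.radians(76))])
arc(p,82,262,6,.058)"
```

```text
40.0 [[-0.088, 0.115], [-0.08, 0.124], [-0.071, 0.132], [-0.061, 0.139], [-0.05, 0.145], [-0.039, 0.15], [-0.027, 0.153]]
82.0 [[0.012, 0.002], [0.024, 0.003], [0.036, 0.003], [0.048, 0.002], [0.06, -0.001], [0.072, -0.005], [0.083, -0.01], [0.093, -0.016], [0.103, -0.024], [0.112, -0.032]]
142.0 [[0.008, -0.009], [0.015, -0.019], [0.021, -0.03], [0.026, -0.041], [0.029, -0.053], [0.031, -0.064], [0.032, -0.077], [0.032, -0.089], [0.031, -0.101], [0.028, -0.113]]
202.0 [[-0.004, -0.011], [-0.009, -0.022], [-0.015, -0.033], [-0.023, -0.043], [-0.031, -0.051], [-0.04, -0.059], [-0.05, -0.066], [-0.061, -0.072], [-0.072, -0.077], [-0.083, -0.081]]
262.0 [[-0.012, -0.002]]
```

{"api": "apply_moves", "payload": {
  "motion": [
    [-0.03, 0.015, 0, 0, 0, 0],
    [-0.059, 0.031, 0, 0, 0, 0],
    [-0.089, 0.071, 0, 0, 0, 0],
    [-0.088, 0.095, 0, 0, 0, 0],
    [-0.088, 0.115, 0, 0, 0, 0]
  ]
}}

```text
t: 14.0
ee_pos: [0.5671, 0.1418, 0.3639]
tcp_rot: [-0.0, -0.116, 0.993, 0.0]
ft_force: [0.0, 0.2, -0.9]
gripper_width: 0.0197
grip_force: 40.0
```

{"api": "apply_moves", "payload": {
  "motion": [
    [0.008, 0.009, 0, 0, 0, 0],
    [0.017, 0.017, 0, 0, 0, 0],
    [0.027, 0.024, 0, 0, 0, 0],
    [0.038, 0.03, 0, 0, 0, 0]
  ]
}}

```text
t: 14.33
ee_pos: [0.5444, 0.1506, 0.3642]
tcp_rot: [-0.0, -0.115, 0.993, -0.0]
ft_force: [0.4, 0.1, -1.0]
gripper_width: 0.0198
grip_force: 40.0
```

{"api": "apply_moves", "payload": {
  "motion": [
    [0.011, 0.005, 0, 0, 0, 0],
    [0.023, 0.008, 0, 0, 0, 0]
  ]
}}

```text
t: 14.5
ee_pos: [0.5326, 0.1519, 0.3643]
tcp_rot: [0.0, -0.115, 0.993, 0.0]
ft_force: [1.4, 0.7, -1.4]
gripper_width: 0.0198
grip_force: 40.0
```

```bash
python3 -c "
from h import *
wb('w9')"
```

```text
t 14.5 stick [0.0131 0.0574] 0.3643 F [ 1.4  0.7 -1.4] g 0.0198
  bead [-0.0537  0.0108] [  69   44 1863]
  bead [-0.0407  0.0488] [ 31  33 765]
  bead [-0.0177  0.0616] [ 28  31 684]
  bead [-0.0056 -0.0453] [ 22  52 675]
  bead [-0.0024 -0.0251] [ 17  45 515]
```

{"api": "apply_moves", "payload": {
  "motion": [
    [0.012, 0.002, 0, 0, 0, 0],
    [0.024, 0.003, 0, 0, 0, 0],
    [0.036, 0.003, 0, 0, 0, 0],
    [0.048, 0.002, 0, 0, 0, 0],
    [0.06, -0.001, 0, 0, 0, 0]
  ]
}}

```text
t: 14.97
ee_pos: [0.5036, 0.1445, 0.3642]
tcp_rot: [-0.0, -0.115, 0.993, 0.0]
ft_force: [0.3, -0.4, -1.7]
gripper_width: 0.02
grip_force: 40.0
```

```bash
python3 -c "
from h import *
wb('w10')"
```

```text
t 14.97 stick [-0.0168  0.0569] 0.3642 F [ 0.3 -0.4 -1.7] g 0.02
  bead [-0.0613 -0.0053] [ 30  31 735]
  bead [-0.0575  0.021 ] [ 29  29 682]
  bead [-0.0536 -0.0306] [ 29  32 720]
  bead [-0.0443  0.0438] [ 29  30 674]
  bead [-0.007  -0.0457] [ 22  48 593]
  bead [-0.0047 -0.0252] [ 17  42 472]
  bead [-0.0068 -0.0558] [ 6 20 89]
```

{"api": "apply_moves", "payload": {
  "motion": [
    [0.012, -0.004, 0, 0, 0, 0],
    [0.023, -0.009, 0, 0, 0, 0],
    [0.033, -0.015, 0, 0, 0, 0],
    [0.043, -0.023, 0, 0, 0, 0],
    [0.052, -0.031, 0, 0, 0, 0]
  ]
}}

```text
t: 15.43
ee_pos: [0.4827, 0.1231, 0.3646]
tcp_rot: [0.001, -0.115, 0.993, -0.0]
ft_force: [4.1, -1.2, -1.5]
gripper_width: 0.0196
grip_force: 40.0
```

{"api": "apply_moves", "payload": {
  "motion": [
    [0.008, -0.009, 0, 0, 0, 0],
    [0.015, -0.019, 0, 0, 0, 0],
    [0.021, -0.03, 0, 0, 0, 0],
    [0.026, -0.041, 0, 0, 0, 0]
  ]
}}

```text
t: 15.77
ee_pos: [0.4756, 0.1004, 0.365]
tcp_rot: [0.003, -0.115, 0.993, 0.0]
ft_force: [7.1, 3.1, -0.8]
gripper_width: 0.0196
grip_force: 40.0
```

```bash
python3 -c "
from h import *
wb('w11')"
```

```text
t 15.77 stick [-0.0542  0.0204] 0.365 F [ 7.1  3.1 -0.8] g 0.0196
  bead [-0.0681  0.0035] [30  4 92]
  bead [-0.0584 -0.0066] [ 29  23 539]
  bead [-0.0506 -0.0313] [ 28  28 603]
  bead [-0.0529  0.0482] [13 12 72]
  bead [-0.0312 -0.0503] [ 33  33 787]
  bead [-0.0219 -0.0318] [12  8 63]
```

{"api": "apply_moves", "payload": {
  "motion": [
    [0.003, -0.012, 0, 0, 0, 0],
    [0.005, -0.023, 0, 0, 0, 0],
    [0.006, -0.036, 0, 0, 0, 0],
    [0.006, -0.048, 0, 0, 0, 0]
  ]
}}

```text
t: 16.15
ee_pos: [0.4782, 0.0765, 0.3651]
tcp_rot: [0.003, -0.115, 0.993, 0.001]
ft_force: [5.9, 3.3, -0.9]
gripper_width: 0.02
grip_force: 40.0
```

```bash
python3 -c "
from h import *
wb('w12')"
```

```text
t 16.15 stick [-0.0571 -0.0034] 0.3651 F [ 5.9  3.3 -0.9] g 0.02
  bead [-0.0632  0.0298] [ 29  13 177]
  bead [-0.0511 -0.0302] [ 28  26 506]
  bead [-0.0327 -0.0496] [ 31  30 702]
```

{"api": "apply_moves", "payload": {
  "motion": [
    [-0.001, -0.012, 0, 0, 0, 0],
    [-0.004, -0.024, 0, 0, 0, 0],
    [-0.008, -0.035, 0, 0, 0, 0],
    [-0.013, -0.046, 0, 0, 0, 0]
  ]
}}

```text
t: 16.53
ee_pos: [0.4894, 0.0559, 0.3648]
tcp_rot: [0.002, -0.115, 0.993, 0.001]
ft_force: [5.2, 7.7, -0.9]
gripper_width: 0.02
grip_force: 40.0
```

{"api": "apply_moves", "payload": {
  "motion": [
    [-0.006, -0.011, 0, 0, 0, 0],
    [-0.014, -0.021, 0, 0, 0, 0],
    [-0.022, -0.029, 0, 0, 0, 0],
    [-0.031, -0.037, 0, 0, 0, 0],
    [-0.041, -0.044, 0, 0, 0, 0]
  ]
}}

```text
t: 16.95
ee_pos: [0.5134, 0.0389, 0.3641]
tcp_rot: [-0.001, -0.115, 0.993, 0.001]
ft_force: [-0.2, 2.7, -0.9]
gripper_width: 0.0196
grip_force: 40.0
```

```bash
python3 -c "
from h import *
wb('w13')"
```

```text
t 16.95 stick [-0.0315 -0.0481] 0.3641 F [-0.2  2.7 -0.9] g 0.0196
  bead [-0.0692 -0.0052] [ 68  15 392]
```

{"api": "apply_moves", "payload": {
  "motion": [
    [-0.01, 0.03, 0, 0, 0, 0],
    [-0.023, 0.06, 0, 0, 0, 0],
    [-0.04, 0.1, 0, 0, 0, 0],
    [-0.063, 0.156, 0, 0, 0, 0],
    [-0.063, 0.156, 0, 0, 0, 0]
  ]
}}

```text
t: 17.42
ee_pos: [0.5266, 0.1249, 0.3641]
tcp_rot: [-0.0, -0.116, 0.993, 0.0]
ft_force: [-0.2, -0.1, -1.5]
gripper_width: 0.0203
grip_force: 40.0
```

```bash
python3 -c "
from h import *
wb('w14')
m,i=snap('wrist','w14');i=cv2.imread('pics/w14.png')[20:340,60:580];mt,j=snap('scene','s14');u,v=proj(mt,[*C,.08]).astype(int)
k=cv2.resize(cv2.imread('pics/s14.png')[v-40:v+40,u-50:u+50],None,fx=2.8,fy=2.8)
c=np.zeros((320,800,3),np.uint8);c[:,:520]=i;c[:224,520:]=k;cv2.imwrite('pics/w14c.png',c)"
```

```text
t 17.42 stick [0.0011 0.0325] 0.3641 F [-0.2 -0.1 -1.5] g 0.0203
  bead [-0.0039 -0.0308] [ 28  51 983]
  bead [-0.0059 -0.0495] [ 15  46 336]
```

View pics/w14c.png

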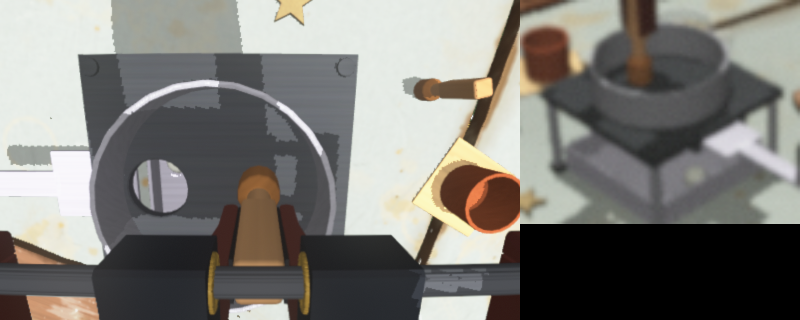

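```bash
python3 - <<'E'
from h import *
def meas(n,tag):
    m,i=snap(n,tag);h=cv2.cvtColor(i,cv2.COLOR_RGB2HSV).astype(int);c=proj(m,[.503,.363,.03])
    U,V=np.meshgrid(np.arange(640),np.arange(400));rad=45 if n=="top" else 110
    near=(np.hypot(U-c[0],V-c[1])<rad)
    terra=near&((h[...,0]<11)|(h[...,0]>175))&(h[...,1]>120)&(h[...,2]>35)
    mk=terra.astype(np.uint8);n_,l,s,cc=cv2.connectedComponentsWithStats(mk);k=1+np.argmax(s[1:,4]);
    cn=max(cv2.findContours((l==k).astype(np.uint8),cv2.RETR_EXTERNAL,cv2.CHAIN_APPROX_NONE)[0],key=cv2.contourArea)
    hull=cv2.convexHull(cn)[:,0];print(n,"terra",s[k])
    P=np.array([plane(m,p,.055)[:2] for p in hull.astype(float)])
    # rim side: points furthest from camera nadir
    cam=ray(m,(320,200))[0][:2];d=(P.mean(0)-cam);d/=np.linalg.norm(d)
    far=P[(P-P.mean(0))@d>-.005];A=np.c_[2*far,np.ones(len(far))];x=np.linalg.lstsq(A,(far**2).sum(1),rcond=None)[0]
    print(" circle",x[:2],"r",np.sqrt(x[2]+x[0]**2+x[1]**2),len(far))
    # plywood base
    b=near&(h[...,0]>14)&(h[...,0]<30)&(h[...,1]>60)&(h[...,2]>100)
    pts=cv2.findNonZero(((b|terra)).astype(np.uint8));
    bn=cv2.morphologyEx(b.astype(np.uint8),cv2.MORPH_OPEN,np.ones((2,2),np.uint8));q=cv2.findNonZero(bn)[:,0].astype(float)
    W=np.array([plane(m,p,.003)[:2] for p in q]).astype(np.float32);r=cv2.minAreaRect(W*1000);print(" base",r)
meas("top","m1");meas("wrist","m2")
E
python3 w.py .504,.362,.44
```

```text
top terra [169 216  25  24 336]
 circle [0.50477327 0.36601931] r 0.030894844872535444 11
 base ((524.9715576171875, 406.224609375), (152.18984985351562, 133.1729278564453), 0.45621830224990845)
wrist terra [ 503  186   85   68 4203]
 circle [0.50437647 0.36610469] r 0.03182370679783949 21
 base ((491.97552490234375, 365.8875732421875), (95.50579833984375, 207.50599670410156), 81.96971130371094)
17.6667 [0.526  0.1213 0.3639] ydir 103.23 [ 0.2   0.35  1.85 -0.    0.94 -1.6 ]
.504,.362,.44 [-0.067  0.479 -0.152]
```

{"api": "apply_moves", "payload": {
  "motion": [
    [0, 0, -0.03, 0, 0, 0],
    [0, 0, -0.08, 0, 0, 0],
    [0, 0, -0.13, 0, 0, 0],
    [0, 0, -0.15, 0, 0, 0],
    [0, 0, -0.15, 0, 0, 0]
  ]
}}

```text
t: 18.08
ee_pos: [0.5269, 0.1215, 0.4416]
tcp_rot: [0.002, -0.115, 0.993, 0.0]
ft_force: [1.1, -0.2, -0.4]
gripper_width: 0.0199
grip_force: 40.0
```

{"api": "apply_moves", "payload": {
  "motion": [
    [-0.01, 0.07, 0, 0, 0, 0],
    [-0.02, 0.14, 0, 0, 0, 0],
    [-0.03, 0.21, 0, 0, 0, 0],
    [-0.04, 0.28, 0, 0, 0, 0],
    [-0.05, 0.35, 0, 0, 0, 0],
    [-0.06, 0.42, 0, 0, 0, 0],
    [-0.068, 0.47, 0, 0, 0, 0],
    [-0.07, 0.483, 0, 0, 0, 0],
    [-0.07, 0.483, 0, 0, 0, 0],
    [-0.07, 0.483, 0, 0, 0, 0]
  ]
}}

```text
t: 18.92
ee_pos: [0.5049, 0.3645, 0.4377]
tcp_rot: [-0.001, -0.116, 0.993, -0.001]
ft_force: [-0.2, -0.9, -1.3]
gripper_width: 0.0197
grip_force: 40.0
```

```bash
python3 w.py .5045,.365,.30 .5045,.365,.256
```

```text
18.9167 [0.5049 0.3645 0.4377] ydir 103.28 [ 0.61  0.39  1.61 -0.    1.15 -1.2 ]
.5045,.365,.30 [-0.     0.002  0.275]
.5045,.365,.256 [-0.     0.002  0.363]
```

{"api": "apply_moves", "payload": {
  "motion": [
    [0, 0, 0.06, 0, 0, 0],
    [0, 0, 0.12, 0, 0, 0],
    [0, 0, 0.18, 0, 0, 0],
    [0, 0, 0.24, 0, 0, 0],
    [0, 0, 0.28, 0, 0, 0],
    [0, 0, 0.31, 0, 0, 0],
    [0, 0, 0.335, 0, 0, 0],
    [0, 0, 0.35, 0, 0, 0],
    [0, 0, 0.356, 0, 0, 0],
    [0, 0, 0.36, 0, 0, 0]
  ]
}}

```text
t: 19.75
ee_pos: [0.5055, 0.3648, 0.2593]
tcp_rot: [0.0, -0.115, 0.993, 0.0]
ft_force: [0.2, -0.1, -0.6]
gripper_width: 0.0196
grip_force: 40.0
```

{"api": "apply_moves", "payload": {
  "motion": [
    [0, 0, 0.002, 0, 0, 0],
    [0, 0, 0.004, 0, 0, 0],
    [0, 0, 0.004, 0, 0, 0]
  ]
}}

```text
t: 20.0
ee_pos: [0.5053, 0.3654, 0.2579]
tcp_rot: [0.001, -0.115, 0.993, 0.0]
ft_force: [-0.9, 0.3, -1.3]
gripper_width: 0.0198
grip_force: 40.0
```

Still free; go down in 1 mm steps to the contact height.

{"api": "apply_moves", "payload": {
  "motion": [
    [0, 0, 0.002, 0, 0, 0],
    [0, 0, 0.004, 0, 0, 0],
    [0, 0, 0.006, 0, 0, 0],
    [0, 0, 0.006, 0, 0, 0]
  ]
}}

```text
t: 20.33
ee_pos: [0.5052, 0.3654, 0.2546]
tcp_rot: [0.0, -0.115, 0.993, 0.0]
ft_force: [-1.1, 0.4, 2.2]
gripper_width: 0.0197
grip_force: 40.0
```

{"api": "apply_moves", "payload": {
  "motion": [
    [0, 0, 0.002, 0, 0, 0],
    [0, 0, 0.003, 0, 0, 0],
    [0, 0, 0.003, 0, 0, 0]
  ]
}}

```text
t: 20.58
ee_pos: [0.5052, 0.3655, 0.2544]
tcp_rot: [0.0, -0.115, 0.993, 0.0]
ft_force: [-4.8, -2.5, 14.3]
gripper_width: 0.02
grip_force: 40.0
```

Contact with the cup floor (+14 N). Relax slightly and release, rise.

{"api": "apply_moves", "payload": {
  "motion": [
    [0, 0, -0.003, 0, 0, 0],
    [0, 0, -0.003, 0, 0, 0],
    [0, 0, -0.003, 0, 0, 0]
  ]
}}

```text
t: 20.83
ee_pos: [0.5053, 0.3654, 0.2545]
tcp_rot: [0.0, -0.115, 0.993, 0.0]
ft_force: [-1.3, 0.3, 4.6]
gripper_width: 0.0202
grip_force: 40.0
```

{"api": "apply_moves", "payload": {
  "motion": [
    [0, 0, 0, 0, 0, 0],
    [0, 0, 0, 0, 0, 0],
    [0, 0, 0, 0, 0, 0],
    [0, 0, 0, 0, 0, 0],
    [0, 0, 0, 0, 0, 0],
    [0, 0, 0, 0, 0, 0],
    [0, 0, 0, 0, 0, 0],
    [0, 0, 0, 0, 0, 0]
  ],
  "jaw": 1
}}

```text
t: 21.5
ee_pos: [0.5051, 0.3653, 0.2541]
tcp_rot: [-0.0, -0.115, 0.993, -0.0]
ft_force: [0.6, 0.3, -0.4]
gripper_width: 0.0697
grip_force: 0.0
```

{"api": "apply_moves", "payload": {
  "motion": [
    [0, 0, -0.03, 0, 0, 0],
    [0, 0, -0.09, 0, 0, 0],
    [0, 0, -0.16, 0, 0, 0],
    [0, 0, -0.23, 0, 0, 0],
    [0, 0, -0.3, 0, 0, 0],
    [0, 0, -0.3, 0, 0, 0]
  ]
}}

```text
t: 22.0
ee_pos: [0.5066, 0.3663, 0.4118]
tcp_rot: [0.005, -0.115, 0.993, 0.003]
ft_force: [0.5, 1.0, 0.4]
gripper_width: 0.0878
grip_force: 0.0
```

```bash
python3 - <<'E'
from h import *
m,i=snap("wrist","w20");h=cv2.cvtColor(i,cv2.COLOR_RGB2HSV).astype(int)
print(get_obs()["ee_pos"],get_obs()["t"],proj(m,[.505,.3655,.131]),proj(m,[.505,.3655,.006]))
# top face of handle: bright wood pixels near the predicted point
u,v=proj(m,[.505,.3655,.131]).astype(int)
print(i[v,u])
g=(np.abs(i.astype(int)-i[v,u]).max(2)<22).astype(np.uint8);n,l,s,c=cv2.connectedComponentsWithStats(g);print(s[l[v,u]],c[l[v,u]],plane(m,c[l[v,u]],.131))
E
python3 w.py .586,-.1315,.405
```

```text
[0.50599717 0.36587863 0.40859409] 22.05 [315.24212888 191.86915778] [315.80510909 166.92696994]
[195 150 106]
[303 178  25  31 382] [315.22513089 188.12041885] [0.50176552 0.36473525 0.131     ]
22.05 [0.506  0.3659 0.4086] ydir 103.26 [ 0.61  0.42  1.63  0.    1.09 -1.2 ]
.586,-.1315,.405 [ 0.072 -1.005  0.004]
```

{"api": "apply_moves", "payload": {
  "motion": [
    [0.006, -0.083, 0, 0, 0, 0],
    [0.012, -0.166, 0, 0, 0, 0],
    [0.018, -0.249, 0, 0, 0, 0],
    [0.024, -0.332, 0, 0, 0, 0],
    [0.03, -0.415, 0, 0, 0, 0],
    [0.036, -0.498, 0, 0, 0, 0],
    [0.042, -0.58, 0, 0, 0, 0],
    [0.048, -0.66, 0, 0, 0, 0],
    [0.054, -0.74, 0, 0, 0, 0],
    [0.06, -0.8, 0, 0, 0, 0]
  ]
}}

```text
t: 22.88
ee_pos: [0.5673, -0.0338, 0.4028]
tcp_rot: [-0.001, -0.115, 0.993, -0.0]
ft_force: [1.1, 0.3, 0.2]
gripper_width: 0.0879
grip_force: 0.0
```

{"api": "apply_moves", "payload": {
  "motion": [
    [0.012, -0.08, 0, 0, 0, 0],
    [0.012, -0.16, 0, 0, 0, 0],
    [0.012, -0.2, 0, 0, 0, 0],
    [0.012, -0.2, 0, 0, 0, 0],
    [0.012, -0.2, 0, 0, 0, 0]
  ]
}}

```text
t: 23.3
ee_pos: [0.5843, -0.1305, 0.4026]
tcp_rot: [-0.001, -0.114, 0.993, 0.001]
ft_force: [0.1, 0.5, 0.6]
gripper_width: 0.088
grip_force: 0.0
```

```bash
python3 w.py .586,-.131,.298
python3 - <<'E'
from h import *
m,i=snap("wrist","w21");u,v=proj(m,[.586,-.131,.146]).astype(int);g=(i.max(2)<70).astype(np.uint8)
g[:, :u-40]=0;g[:,u+40:]=0;g[v+30:]=0;n,l,s,c=cv2.connectedComponentsWithStats(g);print(u,v,s[1:][s[1:,4]>100])
# beads in tray via hole/tub check
wb("w22")
E
```

```text
23.3 [ 0.5843 -0.1305  0.4026] ydir 103.12 [-0.24  0.39  1.69  0.    1.07 -2.04]
.586,-.131,.298 [-0.004 -0.002  0.209]
315 207 [[308 187  21  31 480]]
t 23.35 stick [-0.0013 -0.2283] 0.4028 F [-1.1 -0.2 -0.1] g 0.0881
  bead [-0.0182 -0.0387] [  91  139 1149]
```

```bash
python3 -c "
from h import *
beads('t23')"
```

```text
blob [0.0684 0.0412] [  171   257 17107]
blob [ 0.0613 -0.0435] [39 22 45]
blob [0.0557 0.0564] [22 36 46]
blob [-0.0111 -0.0586] [ 8 11 54]
blob [-0.02  -0.073] [2 8 9]
blob [-0.0529  0.0215] [59 24 79]
```

{"api": "apply_moves", "payload": {
  "motion": [
    [-0.003, -0.002, 0.07, 0, 0, 0],
    [-0.003, -0.002, 0.14, 0, 0, 0],
    [-0.003, -0.002, 0.2, 0, 0, 0],
    [-0.003, -0.002, 0.209, 0, 0, 0],
    [-0.003, -0.002, 0.209, 0, 0, 0]
  ]
}}

```text
t: 23.87
ee_pos: [0.5857, -0.1289, 0.2979]
tcp_rot: [-0.002, -0.116, 0.993, 0.001]
ft_force: [-0.1, -0.7, 0.9]
gripper_width: 0.0877
grip_force: 0.0
```

{"api": "apply_moves", "payload": {
  "motion": [
    [0, 0, 0, 0, 0, 0],
    [0, 0, 0, 0, 0, 0],
    [0, 0, 0, 0, 0, 0],
    [0, 0, 0, 0, 0, 0],
    [0, 0, 0, 0, 0, 0],
    [0, 0, 0, 0, 0, 0],
    [0, 0, 0, 0, 0, 0],
    [0, 0, 0, 0, 0, 0],
    [0, 0, 0, 0, 0, 0],
    [0, 0, 0, 0, 0, 0]
  ],
  "jaw": 0
}}

```text
t: 24.7
ee_pos: [0.5864, -0.1303, 0.2996]
tcp_rot: [-0.0, -0.115, 0.993, 0.0]
ft_force: [0.1, 0.4, -0.0]
gripper_width: 0.0246
grip_force: 0.0
```

{"api": "apply_moves", "payload": {
  "motion": [
    [0, 0, 0, 0, 0, 0],
    [0, 0, 0, 0, 0, 0],
    [0, 0, 0, 0, 0, 0]
  ]
}}

```text
t: 24.95
ee_pos: [0.5863, -0.1297, 0.2996]
tcp_rot: [-0.0, -0.115, 0.993, 0.001]
ft_force: [-0.8, 5.0, 1.5]
gripper_width: 0.0193
grip_force: 40.0
```

{"api": "apply_moves", "payload": {
  "motion": [
    [0, 0.015, 0, 0, 0, 0],
    [0, 0.03, 0, 0, 0, 0],
    [0, 0.045, 0, 0, 0, 0],
    [0, 0.06, 0, 0, 0, 0],
    [0, 0.075, 0, 0, 0, 0],
    [0, 0.09, 0, 0, 0, 0],
    [0, 0.1, 0, 0, 0, 0],
    [0, 0.107, 0, 0, 0, 0],
    [0, 0.112, 0, 0, 0, 0],
    [0, 0.112, 0, 0, 0, 0]
  ]
}}

```text
t: 25.78
ee_pos: [0.5737, -0.0764, 0.2996]
tcp_rot: [0.0, -0.116, 0.993, -0.001]
ft_force: [1.2, -4.4, -1.8]
gripper_width: 0.0193
grip_force: 40.0
```

{"api": "apply_moves", "payload": {
  "motion": [
    [0, 0.004, 0, 0, 0, 0],
    [0, 0.004, 0, 0, 0, 0],
    [0, 0.004, 0, 0, 0, 0]
  ]
}}

```text
t: 26.03
ee_pos: [0.5735, -0.0753, 0.2996]
tcp_rot: [0.001, -0.116, 0.993, -0.002]
ft_force: [1.8, -9.5, -3.5]
gripper_width: 0.019
grip_force: 40.0
```

{"api": "apply_moves", "payload": {
  "motion": [
    [0, 0, 0, 0, 0, 0],
    [0, 0, 0, 0, 0, 0],
    [0, 0, 0, 0, 0, 0],
    [0, 0, 0, 0, 0, 0],
    [0, 0, 0, 0, 0, 0],
    [0, 0, 0, 0, 0, 0],
    [0, 0, 0, 0, 0, 0]
  ],
  "jaw": 1
}}

```text
t: 26.62
ee_pos: [0.5731, -0.0737, 0.2997]
tcp_rot: [-0.0, -0.116, 0.993, -0.0]
ft_force: [0.7, 0.0, 0.2]
gripper_width: 0.0624
grip_force: 0.0
```

{"api": "apply_moves", "payload": {
  "motion": [
    [0, 0, -0.05, 0, 0, 0],
    [0, 0, -0.12, 0, 0, 0],
    [0, 0, -0.2, 0, 0, 0],
    [0, 0, -0.25, 0, 0, 0],
    [0, 0, -0.25, 0, 0, 0],
    [0, 0, -0.25, 0, 0, 0],
    [0, 0, -0.25, 0, 0, 0]
  ]
}}

```text
t: 27.2
ee_pos: [0.5727, -0.0737, 0.424]
tcp_rot: [-0.0, -0.115, 0.993, 0.0]
ft_force: [0.2, -0.1, 0.0]
gripper_width: 0.0879
grip_force: 0.0
```

Run:
```python
from h import *
m,i=snap("wrist","w30");u,v=proj(m,[.5733,-.077,.146]).astype(int);g=(i.max(2)<70).astype(np.uint8)
g[:, :u-40]=0;g[:,u+40:]=0;g[v+30:]=0;n,l,s,c=cv2.connectedComponentsWithStats(g);print(u,v,s[1:][s[1:,4]>100]);wb("w31")
o=get_obs();print(o["ee_pos"],o["gripper_width"],np.abs(o["dq"]).max())
ms,j=snap("scene","s31");mt,k=snap("top","t31")
for mm,im in((ms,j),(mt,k)):
    u,v=proj(mm,[.505,.3655,.128]).astype(int);print(u,v,im[v-1:v+2,u-1:u+2].reshape(-1,3).mean(0))
```

```text
313 198 [[306 180  20  28 377]]
t 27.25 stick [ 0.0002 -0.1713] 0.4233 F [-0.8  0.2 -0.4] g 0.088
  bead [-0.0139 -0.0466] [  84  128 1719]
[ 0.57261396 -0.07374048  0.42304837] 0.08821404576443957 0.004437410567286442
246 159 [197.44444444 157.         113.44444444]
170 223 [149.33333333 115.22222222  81.44444444]
```

```bash
python3 -c "
from h import *
print(bot.hand_in())"
```

```text
the job is handed in; nothing more can be done
None
```

I handed the job in at about 27 s of the 72 s allowed; the system gave no verdict. The tub looked empty in the last views, though the tray itself was out of sight. The stick stands released in its cup, the gate is home, and I did not move the pots or the glass cup. One early sweep jammed a bead against the tub wall and the wrist force reached about 31 N before I backed off.

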